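# Build up a chased incense burner on the inspection turntable

### The arm

A 6-joint arm with a two-finger parallel gripper is mounted at the origin on the work surface. World frame = base frame: x ahead of the robot, y to its left, z up, the work surface at z = 0. Lengths are in m, angles in rad, forces in N, time in s.
With the tool pointing down it reaches from about 0.3 to 0.875 m from the base axis. Payload 6.4 kg.
Tool frame: the origin (TCP) lies at the very end of the fingers, on their centre line; the grasp point (between the pads) lies 19 mm behind it; x points along the fingers, y is the direction in which the jaws open and shut, and the axes are right-handed (so a half turn about x gives the same grasp; the last joint's range is limited). The gripper opens to 85 mm and grips with 20 to 120 N. Pads are 22 mm wide; open, the fingers measure 114 mm over their backs; the gripper's body (76 mm by 85 mm) begins 54 mm behind the grasp point. The pads swing forward as they close: fully open they stand 13 mm farther back than shut.
Start: joints at [0.925, 0.181, 1.607, -0, 1.354, -0.206], TCP at [0.245, 0.52, 0.231] pointing down, gripper open.
Joint ranges: [-2.99, 2.99], [-0.89, 2.07], [0.3, 2.58], [-1.14, 4.28], [0, 2.63], [-3.12, 3.12]. Speed limits (rad/s): [2.57, 2.57, 3.01, 3.14, 3.14, 3.14].

### API

Orientations are given as a unit quaternion [w, x, y, z].
In Python, from bench import status, optics, hand_in gives the robot as it stands. The module is installed in compiled form; this text tells all that it offers.
- The arm moves only by the shell command python3 -m jog 'ROWS'. ROWS is JSON, one flat list of numbers, 5 for each row, row after row: the shift along the tool's x, y, z in mm, then the turn about the tool's x in degrees, then the opening in per cent of the stroke, from 0 (shut) to 100 (fully open). In form: [tx, ty, tz, yaw, gripper, tx, ty, tz, yaw, gripper, ...]. A call has exactly 5 rows; each row is the pose to reach, as a shift and turn from the pose commanded when the call began, along the tool's axes at that moment; what a row does not reach only later rows make up. A row lasts 1/10 s, in which the tool goes at most 50 mm and 8.59 degrees, less where a joint would pass 70% of its speed; a pose out of reach is approached as far as the arm can. A call with a gripper value outside its range is refused whole. The fingers move at their own pace and stop on an object; the grip force is fixed at half the most. Time passes only in rows, so rows that repeat a pose let the fingers close, or fill a call up. It gives the time, the measured TCP pose, the force and the opening at its end, in the units of the state.
- status.get_obs(): the state, without advancing time (a new reading comes with each control period).
- optics.camera(name): name is "side" or "top"; returns the picture (480x640x3 uint8, red, green, blue); there is no depth.
- optics.get_calibration(name): a dict with "vertical_fov" (degrees; the focal length in pixels is half the picture's height over the tangent of half this angle, whatever the lens; pixels are square), "cx", "cy" (the principal point, pixels), "k1" (the pictures are not rectified: a ray, as slopes to the right and down, at radius r is drawn at 1 + k1 r^2 times it, then the intrinsics apply), "extrinsics" (4x4, takes a point from camera to world coordinates). Camera axes: x right, y up, looking along -z (the intrinsics and any distortion apply to the point x, -y, -z); pixel columns grow to the right and rows downward; lengths in m; the calibration is good to about 2 mm. A picture is of the moment at which its call begins. get_calibration takes no time and is no camera call.
- hand_in(): hands the job in, once; it reports no verdict.
The state is a dict: "time_s": time; "q": joint angles; "dq": joint speeds; "joint_efforts": joint torques, N m; "eef_pos": TCP position; "eef_rot": TCP orientation; "wrist_force": force on the tool from outside, world axes, zero at the start; "torque": the same for the moment, N m; "opening": opening from 0.0 (shut) to 1.0 (fully open).
Only numpy, scipy, OpenCV 4.12 (cv2) and the standard library are available. Lean on these libraries where they do the work, as an engineer would, in place of code of your own. Each camera call takes 0.05 s, during which the arm holds its last target. There are 200 camera calls.

### The job

Put the polished incense burner together on the turntable for inspection, one part at a time from the bottom up: first centre the saucer on the turntable, then stand the bowl in the saucer's collar, then lay the grate on the ledge inside the bowl, then close the bowl with the domed lid, so that every part sits fully home and level. Set each part down gently: do not drop one or tip one over. Leave the hammer, the punch block and the pitch bowl where they are.

Things in the scene. Friction and masses are not known exactly. Their poses are not given: they have to be found in the camera images.
- saucer: Loose brass saucer, 0.24 kg, starts upright: round dish 104 mm across, rim 7 mm high, with an upright collar (open tube) in the middle. Origin: centre of underside, z up. Dish floor z = 4 mm; collar z = 4 to 22 mm, 52 mm outside (54 at the lip of its top 2 mm), 46 mm inside: grip it across the outside.
- bowl: Loose copper cup-shaped bowl, 0.34 kg, 56 mm tall, upright, empty. Origin: centre of underside, z up. Straight wall 60 mm outside at z = 30 to 56 mm, mouth 54 mm; tapered foot 34 mm across, 40 at z = 18, to stand on the dish floor in the collar (origin then 4 mm above the saucer's). Inside at z = 44 mm a flat ledge with a 36 mm hole.
- grate: Loose brass grate, 0.09 kg, upright: round holed disc 48 mm across, 4 mm thick, lower edge chamfered; on it a central pin, 8 mm thick to z = 14 mm, then a knob 12 mm thick at z = 14 to 28 mm. Origin: centre of underside, z up. On the ledge its origin is 44 mm above the bowl's and its knob stands 2 to 16 mm above the rim.
- lid: Loose copper domed lid, 0.19 kg, 56 mm tall, upright. Origin: centre of underside, z up. Spigot z = 0 to 5 mm, 44 to 48 mm across, goes into the bowl's mouth; flange above it 64 mm across rests on the rim (lid origin then 51 mm above the bowl's). Hollow to z = 29 mm. Dome top z = 33; neck 10 mm, knob 16 mm thick at z = 40 to 53 mm.
- turntable: Fixed dark iron turntable (its wheel is locked and does not turn): a round disc 150 mm across, with scribed circles, its flat top 40 mm above the bench. Origin: on its axis at bench height, z up. The saucer goes in the middle of its top.
- hammer: Bystander, leave alone: loose chasing hammer lying on the bench, wooden handle, steel head, 230 mm long, 26 mm high. Origin: at bench height under the middle of its length; x runs along the handle to the head.
- punch_block: Bystander, leave alone: loose round dark wooden block 68 mm across and 55 mm high with a bunch of steel punches standing in it, 103 mm high in all. Origin: centre of the underside.
- pitch_bowl: Bystander, leave alone: heavy black iron pitch bowl, 128 mm across and 66 mm high, on a rubber ring, with a brass round set in it. Origin: centre of the underside.
Things that resemble listed ones, but are neither listed nor needed, are in the scene too. What is shaped like the grate but green or turquoise is not meant. Leave any red or white look-alike of the lid alone.

How it is judged:
On the way, in this order (a step that is already met when the one before it is completed fails the run):
1. the saucer stands centred and level on the turntable, let go (horizontal distance between saucer and turntable below 0.015 m and z of saucer in the frame of turntable between 0.036 and 0.044 m and angle between saucer's own z axis and vertical below 0.08 rad and linear speed of saucer below 0.02 m/s and contact force between the fingers and saucer below 0.1 N), for 0.2 s.
2. the bowl stands in the saucer's collar, let go (horizontal distance between bowl and saucer below 0.008 m and z of bowl in the frame of saucer between 0.001 and 0.008 m and angle between bowl's own z axis and vertical below 0.08 rad and linear speed of bowl below 0.02 m/s and contact force between the fingers and bowl below 0.1 N), for 0.2 s.
3. the grate lies on the ledge in the bowl, let go (horizontal distance between grate and bowl below 0.008 m and z of grate in the frame of bowl between 0.04 and 0.048 m and angle between grate's own z axis and vertical below 0.08 rad and linear speed of grate below 0.02 m/s and contact force between the fingers and grate below 0.1 N), for 0.2 s.
4. the lid is seated on the bowl, let go (horizontal distance between lid and bowl below 0.008 m and z of lid in the frame of bowl between 0.047 and 0.055 m and angle between lid's own z axis and vertical below 0.08 rad and linear speed of lid below 0.02 m/s and contact force between the fingers and lid below 0.1 N), for 0.2 s.
At the end, for the whole second after the job is handed in: Saucer on the turntable within 15 mm of its centre; bowl on the dish floor inside the collar, grate on the ledge, lid's flange on the bowl's rim, each within 8 mm of the axis of the part beneath and 3 to 4 mm of seated height; all level within 0.08 rad, let go and at rest (all of step 1 and all of step 2 and all of step 3 and all of step 4); the robot touches nothing.
It fails at once if the hammer, the punch block or the pitch bowl is disturbed (moved more than 30 mm) (distance of any of hammer, punch_block, pitch_bowl from where it was at the start of the episode above 0.03 m).
It fails at once if a part of the burner is tipped over (more than 0.8 rad from upright) (angle between any of saucer, bowl, grate, lid's own z axis and vertical above 0.8 rad).
It fails at once if a part is dropped (falls free at more than 0.7 m/s, a fall of some 25 mm) ((contact force between the fingers and saucer below 0.05 N and linear speed of saucer above 0.7 m/s) or (contact force between the fingers and bowl below 0.05 N and linear speed of bowl above 0.7 m/s) or (contact force between the fingers and grate below 0.05 N and linear speed of grate above 0.7 m/s) or (contact force between the fingers and lid below 0.05 N and linear speed of lid above 0.7 m/s)).
It also fails if it takes over 120 s, if anything falls off the work surface, if the arm or the gripper's body presses on something with over 40 N, if the wrist force passes 120 N, or if a joint passes its speed limit or range.

## Working session

There is one attempt and no reset: what is moved stays moved. The work goes in short steps, Python scripts to look and compute and a shell command to move; the robot and the scene stay as the last step left them, time stands still between calls to the robot, and variables do not carry over. Pictures are saved under pics/ and viewed, on a budget of 14 in all, crops included, one or two more only if the job needs it, and the job is handed in when it is done.

```bash
mkdir -p pics; python3 - <<'E'
from bench import status, optics
import cv2
o=status.get_obs(); print({k:o[k] for k in('time_s','eef_pos','eef_rot','opening','wrist_force')})
for n in('side','top'):
    im=optics.camera(n); cv2.imwrite(f'pics/{n}0.png',im[:,:,::-1]); c=optics.get_calibration(n); print(n,c)
E
```

```text
{'time_s': 0.0, 'eef_pos': array([0.24444951, 0.51984914, 0.23038498]), 'eef_rot': array([ 0.68982555,  0.15367346,  0.69033298, -0.15480811]), 'opening': 1.0012270674386414, 'wrist_force': array([0.59972877, 0.30245503, 0.65042032])}
side {'vertical_fov': 56.274438920653765, 'cx': 324.75698078914985, 'cy': 242.24548999630068, 'k1': -0.02553128283482862, 'extrinsics': array([[ 0.7447911 ,  0.49475338, -0.4477782 ,  0.22518895],
       [-0.66699276,  0.53167274, -0.52196241, -0.39746461],
       [-0.0201712 ,  0.68741777,  0.72598204,  0.60668139],
       [ 0.        ,  0.        ,  0.        ,  1.        ]])}
top {'vertical_fov': 52.287525724151465, 'cx': 328.1155952517012, 'cy': 242.68271929396263, 'k1': -0.0910712001598372, 'extrinsics': array([[ 5.87428862e-04,  9.91947832e-01, -1.26645777e-01,
         4.66064269e-01],
       [-9.99634249e-01,  4.00666638e-03,  2.67453847e-02,
         2.11873937e-02],
       [ 2.70374537e-02,  1.26583745e-01,  9.91587380e-01,
         9.80608347e-01],
       [ 0.00000000e+00,  0.00000000e+00,  0.00000000e+00,
         1.00000000e+00]])}
```

View pics/top0.png

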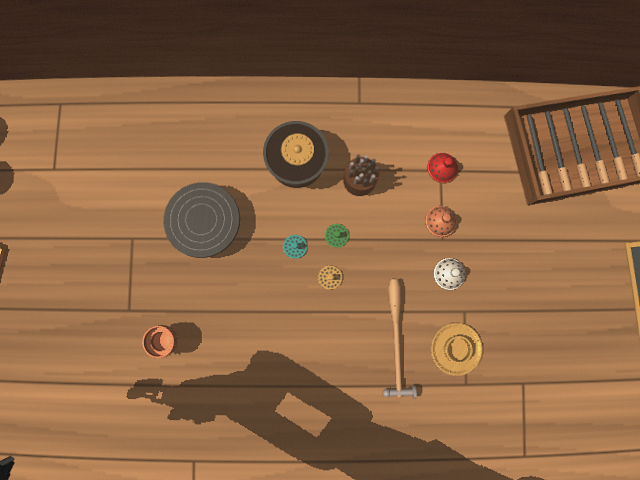

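View pics/side0.png

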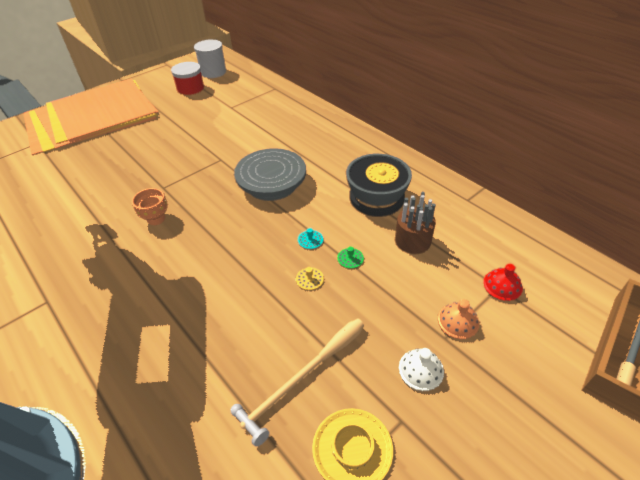

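The top view shows: saucer (457,349), copper lid (441,221), brass grate (330,278), bowl (158,341), turntable (201,220). The hammer is at about (400,340), the punch block at (362,175) and the pitch bowl at (297,153). In the side view the same parts are at: saucer (353,450), lid (460,320), grate (310,279), bowl (150,205), turntable (270,173).

```bash
cat > h.py <<'E'
import numpy as np, cv2
from bench import status, optics
def KD(n):
    c=optics.get_calibration(n); f=240/np.tan(np.radians(c['vertical_fov']/2))
    return np.array([[f,0,c['cx']],[0,f,c['cy']],[0,0,1.]]), np.array([c['k1'],0,0,0.]), np.array(c['extrinsics'])
def cast(n,uv,z):
    K,D,E=KD(n); p=cv2.undistortPoints(np.array(uv,float).reshape(-1,1,2),K,D)[:,0]
    d=np.c_[p[:,0],-p[:,1],-np.ones(len(p))]@E[:3,:3].T; o=E[:3,3]
    return (o+d*((z-o[2])/d[:,2])[:,None])[:,:2]
def proj(n,P):
    K,D,E=KD(n); F=np.diag([1,-1,-1.]); R=F@E[:3,:3].T
    return cv2.projectPoints(np.array(P,float).reshape(-1,1,3),cv2.Rodrigues(R)[0],-R@E[:3,3],K,D)[0][:,0]
def circ(n,mask,z,roi=None):
    """biggest blob -> hull cast on plane z -> min enclosing circle"""
    c,_=cv2.findContours(mask.astype(np.uint8),cv2.RETR_EXTERNAL,cv2.CHAIN_APPROX_NONE)
    c=max(c,key=cv2.contourArea)[:,0].astype(float)
    if roi is not None: c=c+np.array(roi[:2])
    w=cast(n,c,z); (x,y),r=cv2.minEnclosingCircle((w*1000).astype(np.float32))
    return np.round([x,y,2*r],1), c
def R():
    w,x,y,z=status.get_obs()['eef_rot']
    from scipy.spatial.transform import Rotation as Q
    return Q.from_quat([x,y,z,w]).as_matrix()
def go(p,yaxis=None):
    """tool shift mm (+ yaw) from now to world TCP p (m); yaxis: desired jaw direction angle in world deg"""
    o=status.get_obs(); r=R(); d=r.T@(np.array(p)-o['eef_pos'])*1000
    cur=np.degrees(np.arctan2(r[1,1],r[0,1])); yaw=0
    if yaxis is not None: yaw=-((yaxis-cur+90)%180-90)   # x down: + yaw about tool x = - world
    print('t',round(o['time_s'],2),'pos',np.round(o['eef_pos']*1000,1),'open',round(o['opening'],3),'F',np.round(o['wrist_force'],1),'jaw',round(cur,1),'xaxis',np.round(r[:,0],3),'q6',round(o['q'][5],2),'-> shift',np.round(d,1),'yaw',round(yaw,1))
E
python3 - <<'E'
from h import *
im={n:cv2.imread(f'pics/{n}0.png') for n in('top','side')}
for n,pts in {'top':{'saucer':(437,349),'sauc2':(475,355),'lid':(436,226),'grate':(325,284),'bowl':(147,345),'wood':(280,320),'wood2':(470,300),'tt':(190,240)},
 'side':{'saucer':(325,450),'lid':(455,328),'grate':(303,283),'bowl':(150,210),'wood':(250,230),'wood2':(300,420),'tt':(260,185)}}.items():
    hsv=cv2.cvtColor(im[n],cv2.COLOR_BGR2HSV)
    for k,(u,v) in pts.items(): print(n,k,np.median(hsv[v-3:v+4,u-3:u+4].reshape(-1,3),0), hsv[v,u])
c=[cv2.resize(im['top'][v-30:v+30,u-40:u+40],(400,300),interpolation=cv2.INTER_CUBIC) for u,v in((457,349),(441,221),(330,278),(158,341))]
cv2.imwrite('pics/m1.png',np.vstack([np.hstack(c[:2]),np.hstack(c[2:])]))
E
```

```text
top saucer [ 17. 148. 214.] [ 17 147 214]
top sauc2 [ 17. 147. 215.] [ 17 147 217]
top lid [ 10. 150. 212.] [ 10 106 108]
top grate [ 17. 141. 193.] [ 16 100 133]
top bowl [ 10. 143. 114.] [ 10 144 119]
top wood [ 14. 131. 167.] [ 14 132 166]
top wood2 [ 14. 131. 165.] [ 14 130 165]
top tt [17. 36. 94.] [ 16  37 132]
side saucer [ 26. 164. 247.] [ 26 165 246]
side lid [ 11. 160. 212.] [ 10 139 181]
side grate [ 23. 152. 240.] [ 24 154 242]
side bowl [ 11. 157. 148.] [ 11 156 147]
side wood [ 17. 140. 230.] [ 17 141 230]
side wood2 [ 17. 142. 226.] [ 16 141 225]
side tt [ 60.  10. 124.] [ 66  10 122]
```

View pics/m1.png

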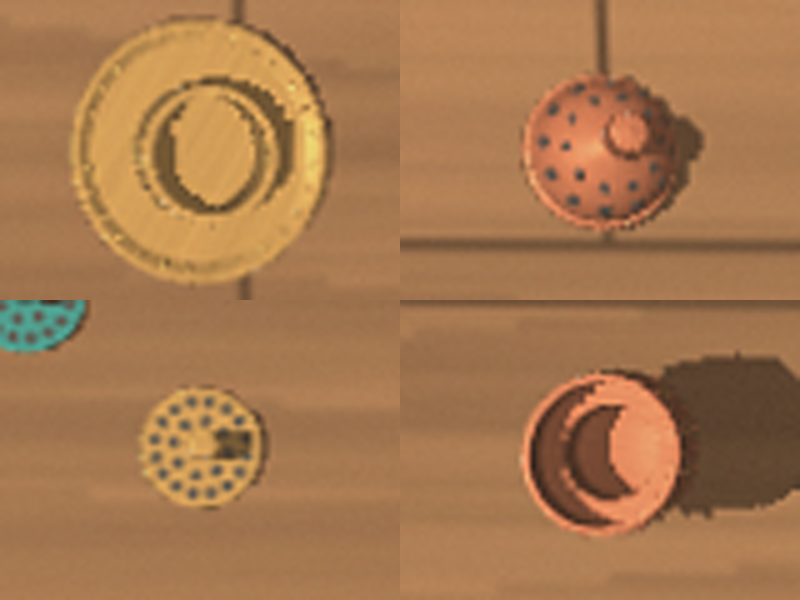

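The crops show all four parts clean and upright: saucer rim, collar, dotted lid with its knob to the upper right, grate with a pin shadow, and the bowl's mouth. Next I segment each part in both views.

```bash
cat > m.py <<'E'
from h import *
def mask(im,k):
    h,s,v=[a.astype(int) for a in cv2.split(cv2.cvtColor(im,cv2.COLOR_BGR2HSV))]
    side=im is SIDE
    m={'brass':(h>=(20 if side else 16))&(h<=32)&(s>90)&(v>(120 if side else 90)),'copper':(h<=13 if side else h<=12)&(s>90)&(v>60),'tt':(s<70)&(v<200)}[k]
    return cv2.morphologyEx(m.astype(np.uint8),cv2.MORPH_OPEN,np.ones((2,2)))
TOP=cv2.imread('pics/top0.png'); SIDE=cv2.imread('pics/side0.png')
B=[('saucer','brass',.007,(425,318,65,65),(305,400,95,80)),('lid','copper',.006,(420,198,45,45),(430,290,55,55)),
('grate','brass',.003,(312,260,36,36),(290,260,40,35)),('bowl','copper',.056,(138,322,45,40),(128,180,45,32)),('tt','tt',.04,(158,178,84,84),(230,145,80,50))]
if __name__=='__main__':
  for nm,k,z,a,b in B:
    for n,im,r in(('top',TOP,a),('side',SIDE,b)):
        m=np.zeros(im.shape[:2],np.uint8); m[r[1]:r[1]+r[3],r[0]:r[0]+r[2]]=mask(im,k)[r[1]:r[1]+r[3],r[0]:r[0]+r[2]]
        res,c=circ(n,m,z); print(nm,n,res,'px bbox',c.min(0),c.max(0))
E
python3 m.py
```

```text
saucer top [ 376.3 -262.   105.9] px bbox [431. 324.] [483. 376.]
saucer side [ 378.6 -262.5  104.5] px bbox [313. 409.] [393. 479.]
lid top [ 634.3 -237.3   65.9] px bbox [426. 207.] [457. 237.]
lid side [ 638.7 -237.6   73.3] px bbox [441. 303.] [480. 340.]
grate top [519.7  -9.9  50.4] px bbox [318. 267.] [343. 290.]
grate side [521.5 -10.7  49.4] px bbox [296. 268.] [324. 290.]
bowl top [395.2 309.6  67.7] px bbox [143. 326.] [178. 359.]
bowl side [395.9 296.6  83. ] px bbox [134. 190.] [167. 211.]
tt top [629.3 241.7 148.8] px bbox [165. 184.] [239. 257.]
tt side [628.4 230.5 162.6] px bbox [236. 150.] [306. 194.]
```

```bash
python3 - <<'E'
from h import *
print('bowl',cast('top',[[158.5,341.7]],.056)*1000)
r=R(); print(np.round(r,2)); go([.3775,-.262,.13],0); go([.3775,-.262,.13],90)
E
```

```text
bowl [[396.27496626 313.32388525]]
[[-0.    0.43  0.9 ]
 [-0.    0.9  -0.43]
 [-1.   -0.   -0.  ]]
t 0.1 pos [244.5 519.9 230.5] open 1.003 F [-0.4 -0.3  0.7] jaw 64.8 xaxis [-0.001 -0.001 -1.   ] q6 -0.21 -> shift [ 101.3 -650.7  453.3] yaw 64.8
t 0.1 pos [244.5 519.9 230.5] open 1.003 F [-0.4 -0.3  0.7] jaw 64.8 xaxis [-0.001 -0.001 -1.   ] q6 -0.21 -> shift [ 101.3 -650.7  453.3] yaw -25.2
```

```bash

python3 -m jog '[0,-33,23,0,75, 0,-66,46,0,75, 0,-98,68,0,75, 0,-131,91,0,75, 0,-163,113,0,75]'
python3 -m jog '[0,-33,23,0,75, 0,-66,46,0,75, 0,-98,68,0,75, 0,-131,91,0,75, 0,-163,113,0,75]'
python3 -m jog '[0,-33,23,0,75, 0,-66,46,0,75, 0,-98,68,0,75, 0,-131,91,0,75, 0,-163,113,0,75]'
python3 -m jog '[10,-33,23,0,75, 30,-66,46,0,75, 60,-98,68,0,75, 90,-131,91,0,75, 110,-162,114,0,75]'
python3 -c "
from h import *
go([.3775,-.262,.03]);go([.3775,-.262,.001])"
```

```text
time_s: 0.6
eef_pos: [0.2773, 0.3231, 0.2309]
eef_rot: [0.69, 0.154, 0.69, -0.154]
wrist_force: [0.9, 0.9, 0.7]
opening: 0.75
time_s: 1.1
eef_pos: [0.3102, 0.1277, 0.2311]
eef_rot: [0.69, 0.154, 0.69, -0.154]
wrist_force: [0.9, -0.5, -0.7]
opening: 0.749
time_s: 1.6
eef_pos: [0.3431, -0.0682, 0.2313]
eef_rot: [0.69, 0.154, 0.69, -0.154]
wrist_force: [1.5, 0.2, 0.3]
opening: 0.752
time_s: 2.1
eef_pos: [0.3765, -0.2624, 0.1189]
eef_rot: [0.689, 0.155, 0.691, -0.154]
wrist_force: [0.3, -0.1, 0.5]
opening: 0.748
t 2.1 pos [ 376.5 -262.4  118.9] open 0.748 F [ 0.3 -0.1  0.5] jaw 64.8 xaxis [-0.002  0.002 -1.   ] q6 -2.0 -> shift [88.9  0.7  0.9] yaw 0
t 2.1 pos [ 376.5 -262.4  118.9] open 0.748 F [ 0.3 -0.1  0.5] jaw 64.8 xaxis [-0.002  0.002 -1.   ] q6 -2.0 -> shift [117.9   0.7   1. ] yaw 0
```

```bash

python3 -m jog '[25,1,1,0,75, 50,1,1,0,75, 70,1,1,0,75, 82,1,1,0,75, 82,1,1,0,75]'
cat > look.py <<'E'
import sys; from h import *
# look.py name u v U V [w]: crops around top (u,v), side (U,V)
a=[int(float(x)) for x in sys.argv[2:6]]; w=int(sys.argv[6]) if len(sys.argv)>6 else 50; o=[]
for n,u,v in(('top',*a[:2]),('side',*a[2:])):
    im=optics.camera(n)[:,:,::-1].copy(); cv2.imwrite(f'pics/{sys.argv[1]}_{n}.png',im)
    u=min(max(u,w),639-w); v=min(max(v,w),479-w); print(n,'crop origin',u-w,v-w,'scale',400/(2*w))
    o.append(cv2.resize(im[v-w:v+w,u-w:u+w],(400,400),interpolation=cv2.INTER_CUBIC))
cv2.imwrite(f'pics/{sys.argv[1]}.png',np.hstack(o)); go([.3775,-.262,.001])
E
python3 look.py s1 457 340 353 430
```

```text
time_s: 2.6
eef_pos: [0.3778, -0.2599, 0.0377]
eef_rot: [0.689, 0.155, 0.691, -0.153]
wrist_force: [0.1, 0.2, -0.0]
opening: 0.751
top crop origin 407 290 scale 4.0
side crop origin 303 379 scale 4.0
t 2.7 pos [ 379.1 -261.3   39.7] open 0.749 F [ 0.8 -0.   0.1] jaw 64.8 xaxis [ 0. -0. -1.] q6 -1.99 -> shift [38.7 -1.3 -1.2] yaw 0
```

View pics/s1.png

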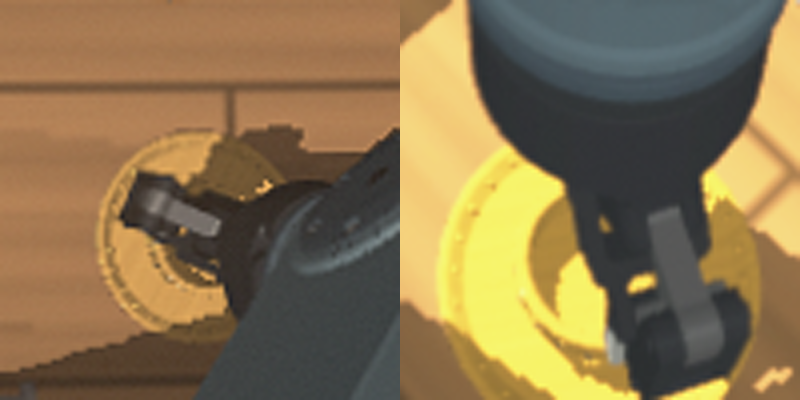

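The gripper stands over the collar, with both fingers outside it and inside the dish rim. Going down.

```bash

python3 -m jog '[12,-1,-1,0,75, 22,-1,-1,0,75, 30,-1,-1,0,75, 35,-1,-1,0,75, 38,-1,-1,0,75]'
python3 -m jog '[0,0,0,0,75, 0,0,0,0,60, 0,0,0,0,50, 0,0,0,0,30, 0,0,0,0,30]'
python3 -m jog '[0,0,0,0,30, 0,0,0,0,30, 0,0,0,0,30, 0,0,0,0,30, 0,0,0,0,30]'
```

```text
time_s: 3.2
eef_pos: [0.3773, -0.2613, 0.0006]
eef_rot: [0.69, 0.154, 0.69, -0.154]
wrist_force: [0.3, -0.1, -0.7]
opening: 0.751
time_s: 3.7
eef_pos: [0.3778, -0.2618, 0.002]
eef_rot: [0.69, 0.154, 0.69, -0.154]
wrist_force: [-2.0, 1.3, 6.3]
opening: 0.584
time_s: 4.2
eef_pos: [0.3778, -0.2619, 0.002]
eef_rot: [0.69, 0.154, 0.69, -0.154]
wrist_force: [-1.9, 1.3, 5.6]
opening: 0.581
```

```bash

python3 -m jog '[-2,0,0,0,30, -6,0,0,0,30, -16,0,0,0,30, -30,0,0,0,30, -50,0,0,0,30]'
python3 -m jog '[-20,0,0,0,30, -40,0,0,0,30, -60,0,0,0,30, -70,0,0,0,30, -75,0,0,0,30]'
python3 look.py s2 457 340 353 400 80
python3 -c "
from h import *
go([.629,.242,.13])"
```

```text
time_s: 4.7
eef_pos: [0.377, -0.261, 0.0517]
eef_rot: [0.69, 0.155, 0.691, -0.154]
wrist_force: [0.1, 0.4, -2.6]
opening: 0.581
time_s: 5.2
eef_pos: [0.3779, -0.2621, 0.1276]
eef_rot: [0.691, 0.154, 0.689, -0.155]
wrist_force: [0.7, -0.2, -2.6]
opening: 0.579
top crop origin 377 260 scale 2.5
side crop origin 273 319 scale 2.5
t 5.3 pos [ 377.7 -261.8  126.7] open 0.578 F [-0.3  0.2 -2. ] jaw 64.8 xaxis [ 0.001 -0.001 -1.   ] q6 -2.0 -> shift [ 1.257e+02 -2.000e-01 -1.000e-01] yaw 0
t 5.3 pos [ 377.7 -261.8  126.7] open 0.578 F [-0.3  0.2 -2. ] jaw 64.8 xaxis [ 0.001 -0.001 -1.   ] q6 -2.0 -> shift [ -3.5 562.8  12.9] yaw 0
```

View pics/s2.png

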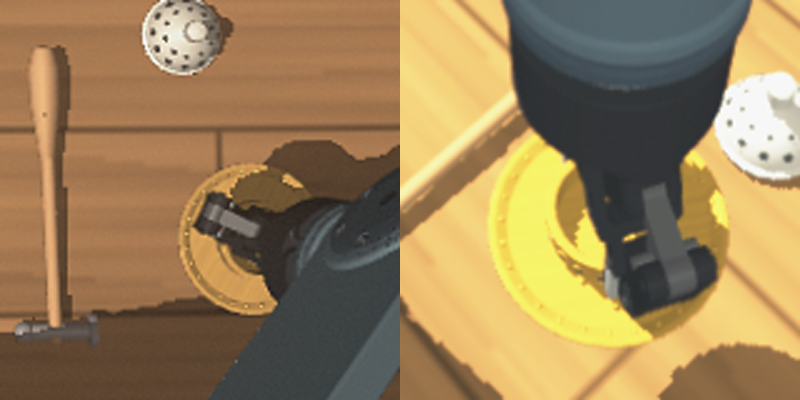

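The saucer is held level. Carrying it to the turntable.

```bash

python3 -m jog '[0,20,1,0,30, 0,55,1,0,30, 0,95,2,0,30, 0,135,3,0,30, 0,175,4,0,30]'
python3 -m jog '[0,40,1,0,30, 0,80,2,0,30, 0,120,3,0,30, 0,160,4,0,30, 0,200,5,0,30]'
python3 -m jog '[0,40,1,0,30, 0,80,2,0,30, 0,120,3,0,30, 0,160,4,0,30, 0,188,4,0,30]'
python3 -c "
from h import *
go([.629,.242,.06])
print(proj('top',[.629,.242,.1]),proj('side',[.629,.242,.1]))"
```

```text
time_s: 5.8
eef_pos: [0.4554, -0.1033, 0.1251]
eef_rot: [0.689, 0.155, 0.691, -0.154]
wrist_force: [-0.4, -1.7, -1.0]
opening: 0.578
time_s: 6.3
eef_pos: [0.5449, 0.0756, 0.1247]
eef_rot: [0.689, 0.154, 0.691, -0.154]
wrist_force: [1.7, -0.5, -2.4]
opening: 0.579
time_s: 6.8
eef_pos: [0.6288, 0.2445, 0.1242]
eef_rot: [0.689, 0.154, 0.691, -0.154]
wrist_force: [-0.1, -0.1, -2.4]
opening: 0.583
t 6.8 pos [628.8 244.5 124.2] open 0.583 F [-0.1 -0.1 -2.4] jaw 64.9 xaxis [-0.002 -0.    -1.   ] q6 -0.94 -> shift [64.2 -2.1  1.4] yaw 0
[[194.47660571 214.78024526]] [[266.09191338 145.02924618]]
```

```bash

python3 -m jog '[20,-2,1,0,30, 40,-2,1,0,30, 55,-2,1,0,30, 64,-2,1,0,30, 64,-2,1,0,30]'
python3 look.py s3 201 220 270 173 50
python3 - <<'E'
from h import *
go([.629,.242,.042])
import m
im=cv2.imread('pics/s3_top.png'); m.SIDE=None
mk=np.zeros((480,640),np.uint8); mk[160:270,140:260]=m.mask(im,'brass')[160:270,140:260]
print(circ('top',mk,.02+.04)[0])
m.SIDE=im=cv2.imread('pics/s3_side.png')
mk=np.zeros((480,640),np.uint8); mk[110:210,210:320]=m.mask(im,'brass')[110:210,210:320]
print(circ('side',mk,.02+.04)[0])
E
```

```text
time_s: 7.3
eef_pos: [0.6275, 0.2395, 0.0598]
eef_rot: [0.689, 0.154, 0.691, -0.155]
wrist_force: [-0.9, 0.1, -2.7]
opening: 0.582
top crop origin 151 170 scale 4.0
side crop origin 220 123 scale 4.0
t 7.4 pos [629.3 239.9  62.5] open 0.578 F [ 0.4  0.1 -2.6] jaw 64.8 xaxis [ 0.  0. -1.] q6 -0.94 -> shift [  61.4 -561.3  -14. ] yaw 0
t 7.4 pos [629.3 239.9  62.5] open 0.578 F [ 0.4  0.1 -2.6] jaw 64.8 xaxis [ 0.  0. -1.] q6 -0.94 -> shift [20.5  1.8 -1.2] yaw 0
[627.7 232.8 103.1]
[639.4 339.5 290.3]
```

View pics/s3.png

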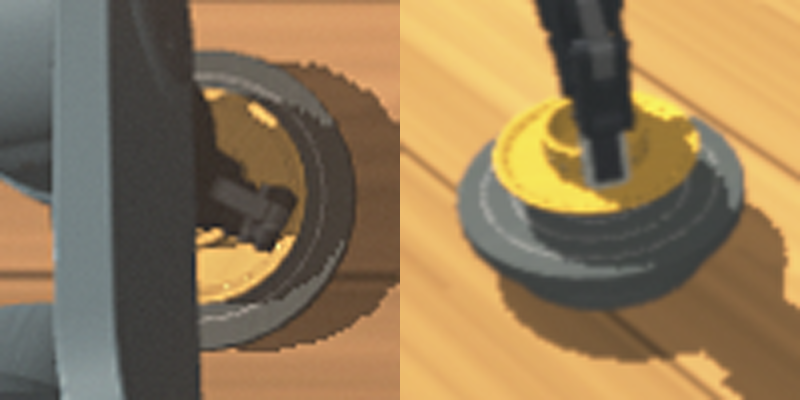

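```bash
python3 - <<'E'
from h import *
print(cast('side',[[268.75,161.5]],.0675)*1000, proj('side',[[.629,.242,.04],[.629+.075*.745/1,.242-.075*.667,.04],[.629-.075*.745,.242+.075*.667,.04]]))
E
```

```text
[[624.28885961 232.94435518]] [[269.40505784 169.516602  ]
 [305.67704221 168.89871553]
 [233.27306074 170.15670914]]
```

```bash
python3 - <<'E'
from h import *
T=np.linspace(0,2*np.pi,73)
def ring(c,r,z): return np.array([[c[0]+r*np.cos(t),c[1]+r*np.sin(t),z] for t in T])
for n in('side','top'):
  for nm,c,r,z in(('saucer',(.6293,.2399),.052,.0675),('tt',(.629,.242),.075,.04)):
    p=proj(n,ring(c,r,z)); print(n,nm,p.min(0),p.max(0))
E
```

```text
side saucer [242.82084939 144.17300655] [294.40497302 174.99353258]
side tt [232.91720985 148.41253744] [305.69409691 193.12880215]
top saucer [172.54123339 190.94421771] [227.07748489 245.00536819]
top tt [163.84736549 182.91669104] [240.27899803 258.7163856 ]
```

The saucer sits concentric over the turntable to within about 3 mm in both views. Lowering it.

```bash

python3 -m jog '[5,2,-1,0,30, 10,2,-1,0,30, 14,2,-1,0,30, 17,2,-1,0,30, 18,2,-1,0,30]'
python3 -m jog '[1,0,0,0,30, 2,0,0,0,30, 2.5,0,0,0,30, 2.5,0,0,0,30, 2.5,0,0,0,30]'
```

```text
time_s: 7.9
eef_pos: [0.6287, 0.2422, 0.0437]
eef_rot: [0.69, 0.154, 0.69, -0.154]
wrist_force: [-0.5, -0.2, -1.3]
opening: 0.58
time_s: 8.4
eef_pos: [0.6291, 0.2423, 0.042]
eef_rot: [0.69, 0.154, 0.69, -0.154]
wrist_force: [-0.5, 0.3, -0.1]
opening: 0.581
```

```bash

python3 -m jog '[0,0,0,0,60, 0,0,0,0,65, 0,0,0,0,72, 0,0,0,0,75, 0,0,0,0,75]'
python3 -m jog '[-8,0,0,0,75, -20,0,0,0,75, -45,0,0,0,75, -80,0,0,0,75, -110,0,0,0,90]'
python3 - <<'E'
from h import *
go([.396,.312,.17]);
E
```

```text
time_s: 8.9
eef_pos: [0.6291, 0.2423, 0.042]
eef_rot: [0.69, 0.154, 0.69, -0.154]
wrist_force: [0.6, -0.2, 0.4]
opening: 0.75
time_s: 9.4
eef_pos: [0.6294, 0.2424, 0.1547]
eef_rot: [0.691, 0.155, 0.69, -0.154]
wrist_force: [0.4, 0.7, 0.9]
opening: 0.89
t 9.4 pos [629.4 242.4 154.7] open 0.89 F [0.4 0.7 0.9] jaw 64.8 xaxis [ 0.002  0.    -1.   ] q6 -0.94 -> shift [ -15.7  -36.4 -240.8] yaw 0
```

```bash

python3 -m jog '[-3,-7,-48,0,95, -6,-14,-96,0,95, -10,-22,-144,0,95, -14,-29,-192,0,95, -15,-36,-238,0,95]'
python3 - <<'E'
from h import *
import m
T=np.linspace(0,2*np.pi,73)
ring=lambda c,r,z: np.array([[c[0]+r*np.cos(t),c[1]+r*np.sin(t),z] for t in T])
for n in('top','side'):
    p=proj(n,ring((.3963,.3133),.030,.056)); print('bowl pred',n,p.min(0),p.max(0))
    p=proj(n,ring((.629,.242),.052,.047)); print('sauc pred',n,p.min(0),p.max(0))
    im=optics.camera(n)[:,:,::-1].copy(); cv2.imwrite(f'pics/b0_{n}.png',im)
    m.SIDE=im if n=='side' else None
    x,y,X,Y=(160,175,245,265) if n=='top' else (230,130,312,200)
    mk=np.zeros((480,640),np.uint8); mk[y:Y,x:X]=m.mask(im,'brass')[y:Y,x:X]
    r,c=circ(n,mk,.047); print(n,r,c.min(0),c.max(0))
go([.3963,.3133,.024])
E
```

```text
time_s: 9.9
eef_pos: [0.397, 0.3116, 0.1686]
eef_rot: [0.691, 0.155, 0.689, -0.154]
wrist_force: [0.8, 1.1, 0.6]
opening: 0.949
bowl pred top [142.73204927 325.52387338] [174.37224307 357.91962908]
sauc pred top [174.48243816 193.51613288] [227.86617052 246.45584864]
top [628.  241.4 105.8] [175. 194.] [228. 247.]
bowl pred side [131.55773281 187.78114856] [163.91343299 208.61706979]
sauc pred side [243.63092259 151.92771836] [294.33300645 182.83560577]
side [628.6 238.2 106.1] [245. 153.] [295. 183.]
t 10.0 pos [393.5 312.4 167.7] open 0.949 F [ 0.6 -0.9  0.6] jaw 65.0 xaxis [-0.001  0.001 -1.   ] q6 -0.7 -> shift [143.7   2.    2.4] yaw 0
```

```bash

python3 -m jog '[20,1,2,0,95, 45,1,3,0,95, 70,1,3,0,95, 90,1,3,0,95, 100,1,3,0,95]'
python3 look.py b1 160 335 150 195 40
python3 -c "
from h import *
go([.3972,.3125,.024])"
```

```text
time_s: 10.5
eef_pos: [0.4016, 0.3102, 0.0659]
eef_rot: [0.69, 0.154, 0.69, -0.155]
wrist_force: [0.4, 0.7, 0.7]
opening: 0.954
top crop origin 120 295 scale 5.0
side crop origin 110 155 scale 5.0
t 10.6 pos [401.3 310.2  66.2] open 0.95 F [-0.6  0.6  0.2] jaw 64.8 xaxis [-0.001 -0.001 -1.   ] q6 -0.71 -> shift [  65.6 -527.8  222.3] yaw 0
t 10.6 pos [401.3 310.2  66.2] open 0.95 F [-0.6  0.6  0.2] jaw 64.8 xaxis [-0.001 -0.001 -1.   ] q6 -0.71 -> shift [42.2  0.4 -4.7] yaw 0
```

View pics/b1.png

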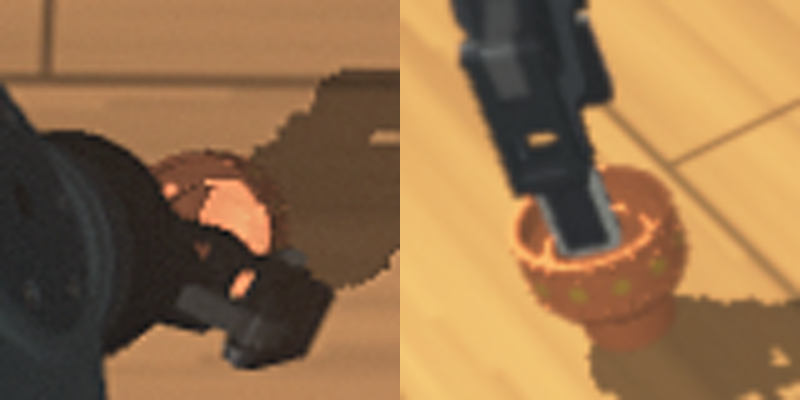

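```bash
python3 - <<'E'
from h import *
c=np.array([.4013,.3102]);j=np.array([.426,.905])
for g in(.040,-.040):
  for z in(.066,.075,.079): print(g,z,proj('side',[*(c+j*g),z]),proj('top',[*(c+j*g),z]))
print(proj('side',[.3972,.3125,.056]))
E
```

```text
0.04 0.066 [[148.88857746 180.74587518]] [[139.63937699 329.85605118]]
0.04 0.075 [[147.48146138 177.07583065]] [[137.9221175  330.09176223]]
0.04 0.079 [[146.84954404 175.42714031]] [[137.14819586 330.19793579]]
-0.04 0.066 [[149.93409287 207.09968856]] [[177.65046988 348.90805506]]
-0.04 0.075 [[148.43765851 203.39584667]] [[176.29047121 349.33840028]]
-0.04 0.079 [[147.76511691 201.73069488]] [[175.67741311 349.53235647]]
[[148.44689934 197.93411471]]
```

The near fingertip projects where expected, outside the rim, and the bowl centre agrees to about 1 px. Going down to grip.

```bash

python3 -m jog '[0,0,-4,0,95, 12,0,-4,0,95, 25,0,-4,0,95, 36,0,-4,0,95, 42,0,-4,0,95]'
python3 -m jog '[0,0,0,0,95, 0,0,0,0,80, 0,0,0,0,70, 0,0,0,0,50, 0,0,0,0,40]'
python3 -m jog '[0,0,0,0,40, 0,0,0,0,40, 0,0,0,0,40, 0,0,0,0,40, 0,0,0,0,40]'
```

```text
time_s: 11.1
eef_pos: [0.3969, 0.3119, 0.0232]
eef_rot: [0.689, 0.154, 0.691, -0.155]
wrist_force: [-0.2, 0.8, -0.3]
opening: 0.947
time_s: 11.6
eef_pos: [0.3986, 0.3128, 0.0257]
eef_rot: [0.691, 0.155, 0.69, -0.154]
wrist_force: [-1.2, -0.2, 5.8]
opening: 0.677
time_s: 12.1
eef_pos: [0.3986, 0.3128, 0.0257]
eef_rot: [0.691, 0.155, 0.69, -0.154]
wrist_force: [-1.6, 0.2, 5.9]
opening: 0.676
```

```bash

python3 -m jog '[-2,0,0,0,40, -6,0,0,0,40, -16,0,0,0,40, -36,0,0,0,40, -66,0,0,0,40]'
python3 -m jog '[-15,0,10,0,40, -30,-1,40,0,40, -40,-1,80,0,40, -44,-1,120,0,40, -44,-1,150,0,40]'
python3 -c "
from h import *
go([.6285,.2408,.135])"
```

```text
time_s: 12.6
eef_pos: [0.3963, 0.3116, 0.0904]
eef_rot: [0.689, 0.153, 0.691, -0.155]
wrist_force: [0.6, 0.3, -3.1]
opening: 0.679
time_s: 13.1
eef_pos: [0.5358, 0.2466, 0.1367]
eef_rot: [0.691, 0.155, 0.689, -0.154]
wrist_force: [0.5, 0.2, -2.2]
opening: 0.677
t 13.1 pos [535.8 246.6 136.7] open 0.677 F [ 0.5  0.2 -2.2] jaw 64.8 xaxis [ 0.003  0.    -1.   ] q6 -0.9 -> shift [ 2.  34.3 86.3] yaw 0
```

```bash

python3 -m jog '[0,15,30,0,40, 5,27,60,0,40, 15,33,80,0,40, 28,34,86,0,40, 36,34,86,0,40]'
python3 look.py b2 201 215 270 150 50
python3 -c "
from h import *
go([.6285,.2408,.070])"
```

```text
time_s: 13.6
eef_pos: [0.6247, 0.2412, 0.0971]
eef_rot: [0.689, 0.154, 0.691, -0.155]
wrist_force: [0.2, 0.4, -3.4]
opening: 0.679
top crop origin 151 165 scale 4.0
side crop origin 220 100 scale 4.0
t 13.7 pos [622.7 241.6  96.3] open 0.676 F [-1.1 -0.8 -3.3] jaw 64.8 xaxis [-0.005 -0.001 -1.   ] q6 -0.94 -> shift [  97.  -559.8   -7.1] yaw 0
t 13.7 pos [622.7 241.6  96.3] open 0.676 F [-1.1 -0.8 -3.3] jaw 64.8 xaxis [-0.005 -0.001 -1.   ] q6 -0.94 -> shift [26.3  1.8  5.7] yaw 0
```

View pics/b2.png

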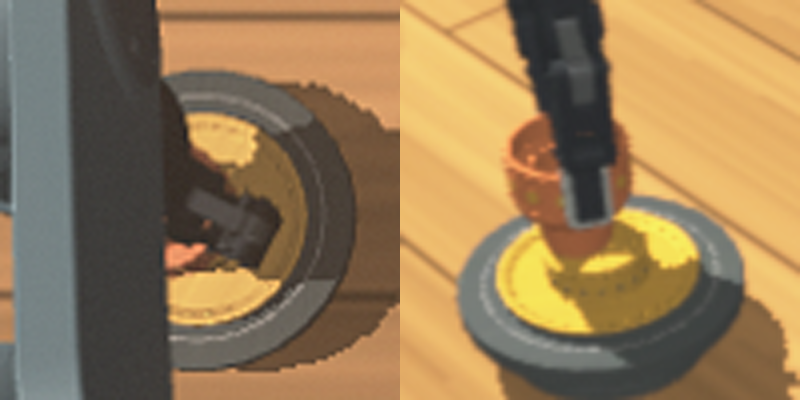

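```bash
python3 - <<'E'
from h import *
T=np.linspace(0,2*np.pi,73)
ring=lambda c,r,z: np.array([[c[0]+r*np.cos(t),c[1]+r*np.sin(t),z] for t in T])
for c,r,z in(((.6227,.2416),.030,.1266),((.6227,.2416),.017,.0706),((.6285,.2405),.052,.047)):
    p=proj('side',ring(c,r,z)); print(p.min(0),p.max(0))
im=cv2.imread('pics/b2_side.png'); import m; m.SIDE=im
mk=np.zeros((480,640),np.uint8); mk[120:170,240:285]=m.mask(im,'copper')[120:170,240:285]
n,l,s,_=cv2.connectedComponentsWithStats(mk); print(s[1:][s[1:,4]>30])
for v in(134,140,162,164): print(v,np.where(mk[v])[0][[0,-1]])
E
```

```text
[246.3311631  126.21038347] [277.61810502 143.71218252]
[256.88572918 153.7041924 ] [273.81646166 163.8066491 ]
[243.84790172 152.32150293] [294.60543375 183.29715677]
[[248 129  26  36 385]
 [273 132   5  14  48]]
134 [249 277]
140 [248 277]
162 [259 271]
164 [261 267]
```

```bash

python3 -m jog '[0,1,6,0,40, 0,1.5,6,0,40, 4,1.5,6,0,40, 8,1.5,6,0,40, 10,1.5,6,0,40]'
python3 -m jog '[0,0,0,0,40, 3,0,0,0,40, 6,0,0,0,40, 9,0,0,0,40, 10,0,0,0,40]'
python3 -c "
from h import *
go([.6285,.2408,.0697])"
```

```text
time_s: 14.2
eef_pos: [0.631, 0.2406, 0.0883]
eef_rot: [0.69, 0.154, 0.69, -0.154]
wrist_force: [-0.3, 0.2, -2.6]
opening: 0.675
time_s: 14.7
eef_pos: [0.6312, 0.2405, 0.0782]
eef_rot: [0.69, 0.154, 0.69, -0.154]
wrist_force: [-0.6, 0.2, -2.8]
opening: 0.682
t 14.7 pos [631.2 240.5  78.2] open 0.682 F [-0.6  0.2 -2.8] jaw 64.8 xaxis [-0.001 -0.    -1.   ] q6 -0.94 -> shift [ 8.5 -0.8 -2.6] yaw 0
```

```bash

python3 -m jog '[0,-0.5,-2,0,40, 2,-0.5,-2,0,40, 4,-0.5,-2,0,40, 5.5,-0.5,-2,0,40, 6.5,-0.5,-2,0,40]'
python3 -m jog '[0.5,0,0,0,40, 1,0,0,0,40, 1.5,0,0,0,40, 2,0,0,0,40, 2,0,0,0,40]'
```

```text
time_s: 15.2
eef_pos: [0.6294, 0.2409, 0.0721]
eef_rot: [0.69, 0.154, 0.69, -0.154]
wrist_force: [-0.2, -0.3, -2.1]
opening: 0.676
time_s: 15.7
eef_pos: [0.6295, 0.2409, 0.0703]
eef_rot: [0.69, 0.154, 0.69, -0.154]
wrist_force: [0.7, -0.6, -2.5]
opening: 0.674
```

```bash

python3 -m jog '[0.5,0,0,0,40, 1,0,0,0,40, 1.3,0,0,0,40, 1.3,0,0,0,40, 1.3,0,0,0,40]'
python3 -m jog '[0.3,0,0,0,40, 0.6,0,0,0,40, 0.6,0,0,0,40, 0.6,0,0,0,40, 0.6,0,0,0,40]'
```

```text
time_s: 16.2
eef_pos: [0.6297, 0.2409, 0.0698]
eef_rot: [0.69, 0.154, 0.69, -0.154]
wrist_force: [-4.1, -0.3, 5.9]
opening: 0.675
time_s: 16.7
eef_pos: [0.6297, 0.241, 0.0698]
eef_rot: [0.69, 0.154, 0.69, -0.154]
wrist_force: [-5.2, -0.9, 9.3]
opening: 0.676
```

```bash

python3 -m jog '[-0.8,0,0,0,40, -0.8,0,0,0,70, -0.8,0,0,0,80, -0.8,0,0,0,92, -0.8,0,0,0,95]'
python3 -m jog '[-5,0,0,0,95, -15,0,0,0,95, -40,0,0,0,95, -75,0,0,0,95, -110,0,0,0,95]'
python3 - <<'E'
from h import *
go([.5205,-.0102,.17])
E
```

```text
time_s: 17.2
eef_pos: [0.6295, 0.2409, 0.069]
eef_rot: [0.69, 0.154, 0.69, -0.154]
wrist_force: [-0.4, -0.3, 1.0]
opening: 0.949
time_s: 17.7
eef_pos: [0.6293, 0.2409, 0.1809]
eef_rot: [0.69, 0.154, 0.69, -0.154]
wrist_force: [0.6, -0.4, 0.4]
opening: 0.952
t 17.7 pos [629.3 240.9 180.9] open 0.952 F [ 0.6 -0.4  0.4] jaw 64.8 xaxis [-0.  0. -1.] q6 -0.94 -> shift [  10.9 -273.6    8.4] yaw 0
```

```bash

python3 -m jog '[0,-35,1,0,40, 0,-75,2,0,40, 0,-115,4,0,40, 0,-155,5,0,40, 0,-195,6,0,40]'
python3 -m jog '[10,-35,1,0,40, 40,-60,2,0,40, 75,-76,2,0,40, 105,-79,2,0,40, 120,-79,2,0,40]'
python3 look.py g1 201 220 310 272 50
python3 - <<'E'
from h import *
import m
go([.5206,-.0103,.008])
T=np.linspace(0,2*np.pi,73)
ring=lambda c,r,z: np.array([[c[0]+r*np.cos(t),c[1]+r*np.sin(t),z] for t in T])
for n in('top','side'):
    p=proj(n,ring((.629,.241),.030,.1)); print('bowl pred',n,p.min(0),p.max(0))
    p=proj(n,ring((.5206,-.0103),.024,.003)); print('grate pred',n,p.min(0),p.max(0))
E
```

```text
time_s: 18.2
eef_pos: [0.5515, 0.0607, 0.1804]
eef_rot: [0.691, 0.154, 0.689, -0.154]
wrist_force: [-0.2, -0.9, -0.4]
opening: 0.401
time_s: 18.7
eef_pos: [0.5186, -0.011, 0.0576]
eef_rot: [0.689, 0.155, 0.691, -0.155]
wrist_force: [-0.4, 0.5, -0.4]
opening: 0.4
top crop origin 151 170 scale 4.0
side crop origin 260 222 scale 4.0
t 18.8 pos [518.5 -10.3  57.7] open 0.401 F [ 0.3 -0.8  0.6] jaw 64.8 xaxis [-0.004  0.001 -1.   ] q6 -1.38 -> shift [  57.  -287.7  -20. ] yaw 0
t 18.8 pos [518.5 -10.3  57.7] open 0.401 F [ 0.3 -0.8  0.6] jaw 64.8 xaxis [-0.004  0.001 -1.   ] q6 -1.38 -> shift [49.7  1.   2.1] yaw 0
bowl pred top [178.76124827 198.71758468] [211.33317552 230.99893515]
grate pred top [318.6488881  265.61109435] [342.64322981 289.61929632]
bowl pred side [251.11371419 136.66233287] [281.62873427 154.2345644 ]
grate pred side [295.70311745 268.15517692] [323.56275166 289.94658866]
```

View pics/g1.png

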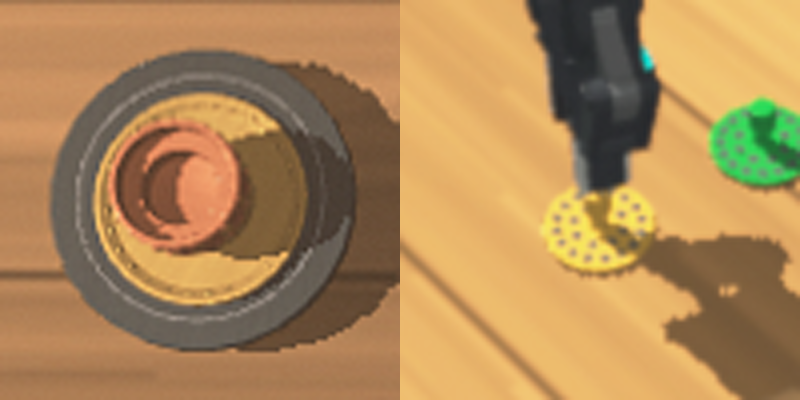

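The bowl stands in the saucer, upright, with its rim at about (195,216) in the top view. The grate is directly under the jaws. Measuring the bowl's rim by mask.

```bash
python3 - <<'E'
from h import *
import m
for n,z in(('top',.1),('side',.1)):
    im=cv2.imread(f'pics/g1_{n}.png') if n=='top' else optics.camera('side')[:,:,::-1].copy()
    m.SIDE=im if n=='side' else None
    x,y,X,Y=(172,192,219,241) if n=='top' else (242,128,292,175)
    h=m.mask(im,'copper'); 
    mk=np.zeros((480,640),np.uint8); mk[y:Y,x:X]=h[y:Y,x:X]
    r,c=circ(n,mk,z); print(n,r,c.min(0),c.max(0), 'ell',cv2.fitEllipse(c.astype(np.float32)))
    hu=cv2.convexHull(c.astype(np.float32))[:,0]; e=cv2.fitEllipse(hu); print(e,cast(n,[e[0]],z))
    if n=='side': 
        # spans per row
        for v in range(134,176,4):
            w=np.where(mk[v])[0]; print(v,w[[0,-1]] if len(w) else '',end=' ')
E
```

```text
top [624.2 238.6  65.9] [179. 201.] [213. 234.] ell ((196.00086975097656, 217.0377197265625), (31.850130081176758, 33.90277099609375), 121.6996078491211)
((196.28636169433594, 217.22352600097656), (32.521080017089844, 35.14241409301758), 125.0763931274414) [[0.62447207 0.23849735]]
side [615.1 220.8  95.7] [252. 139.] [271. 167.] ell ((262.5927429199219, 152.69911193847656), (19.309247970581055, 30.86933135986328), 174.6000213623047)
((264.0973205566406, 153.15745544433594), (23.732898712158203, 29.707168579101562), 163.9505615234375) [[0.60984458 0.22268386]]
134  138  142 [256 270] 146 [253 271] 150 [253 271] 154 [252 270] 158 [254 270] 162 [256 271] 166 [261 271] 170  174
```

```bash

python3 -m jog '[10,0,0,0,40, 20,0,0,0,40, 28,0,0,0,40, 32,0,0,0,40, 32,0,0,0,40]'
python3 look.py g2 330 278 310 272 30
python3 -c "
from h import *
go([.5206,-.0103,.008])"
```

```text
time_s: 19.35
eef_pos: [0.5194, -0.0102, 0.0264]
eef_rot: [0.69, 0.154, 0.691, -0.154]
wrist_force: [0.1, -0.8, 0.9]
opening: 0.401
top crop origin 300 248 scale 6.666666666666667
side crop origin 280 242 scale 6.666666666666667
t 19.45 pos [520.1 -10.4  27.2] open 0.4 F [-0.  -0.5 -0.1] jaw 64.8 xaxis [-0.  0. -1.] q6 -1.38 -> shift [  26.2 -288.4  -21.9] yaw 0
t 19.45 pos [520.1 -10.4  27.2] open 0.4 F [-0.  -0.5 -0.1] jaw 64.8 xaxis [-0.  0. -1.] q6 -1.38 -> shift [19.2  0.3  0.4] yaw 0
```

View pics/g2.png

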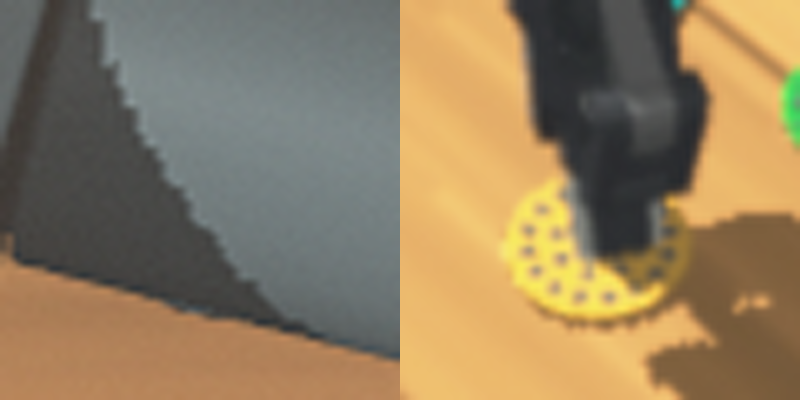

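The fingers straddle the knob in the side view. Going down and gripping.

```bash

python3 -m jog '[6,0,0,0,40, 12,0,0,0,40, 16,0,0,0,40, 18,0,0,0,40, 18,0,0,0,40]'
python3 -m jog '[0,0,0,0,30, 0,0,0,0,20, 0,0,0,0,10, 0,0,0,0,5, 0,0,0,0,5]'
python3 -m jog '[0,0,0,0,5, 0,0,0,0,5, 0,0,0,0,5, 0,0,0,0,5, 0,0,0,0,5]'
```

```text
time_s: 19.95
eef_pos: [0.5197, -0.0103, 0.0087]
eef_rot: [0.69, 0.154, 0.69, -0.154]
wrist_force: [-0.1, -0.5, 0.4]
opening: 0.403
time_s: 20.45
eef_pos: [0.5203, -0.0105, 0.0096]
eef_rot: [0.69, 0.154, 0.69, -0.154]
wrist_force: [-1.2, 0.1, 4.2]
opening: 0.106
time_s: 20.95
eef_pos: [0.5203, -0.0104, 0.0095]
eef_rot: [0.69, 0.154, 0.69, -0.154]
wrist_force: [-2.6, 0.9, 5.8]
opening: 0.109
```

```bash

python3 -m jog '[-2,0,0,0,5, -8,0,0,0,5, -25,0,0,0,5, -60,0,0,0,5, -100,0,0,0,5]'
python3 -m jog '[-15,10,0,0,5, -35,45,0,0,5, -45,85,-1,0,5, -48,125,-1,0,5, -48,165,-2,0,5]'
python3 -m jog '[0,35,-1,0,5, 0,65,-2,0,5, 0,90,-3,0,5, 0,103,-3,0,5, 0,106,-3,0,5]'
python3 -m jog '[0,0,0,0,5, 0,0,0,0,5, 0,0,0,0,5, 0,0,0,0,5, 0,0,0,0,5]'
python3 -c "
from h import *
go([.627,.241,.125])"
```

```text
time_s: 21.45
eef_pos: [0.5185, -0.0101, 0.109]
eef_rot: [0.689, 0.154, 0.691, -0.154]
wrist_force: [1.9, -0.2, -1.8]
opening: 0.106
time_s: 21.95
eef_pos: [0.5894, 0.1411, 0.1584]
eef_rot: [0.691, 0.155, 0.689, -0.154]
wrist_force: [-0.1, -0.8, -0.8]
opening: 0.11
time_s: 22.45
eef_pos: [0.6308, 0.238, 0.1569]
eef_rot: [0.69, 0.154, 0.69, -0.154]
wrist_force: [-0.3, -0.2, -0.9]
opening: 0.108
time_s: 22.95
eef_pos: [0.6309, 0.2364, 0.1574]
eef_rot: [0.69, 0.154, 0.69, -0.154]
wrist_force: [1.0, 0.5, -1.1]
opening: 0.107
t 22.95 pos [630.9 236.4 157.4] open 0.107 F [ 1.   0.5 -1.1] jaw 64.8 xaxis [ 0. -0. -1.] q6 -0.95 -> shift [32.4  2.5 -5.5] yaw 0
```

```bash

python3 -m jog '[0,2.5,-5,0,5, 10,2.5,-5.5,0,5, 20,2.5,-5.5,0,5, 30,2.5,-5.5,0,5, 36,2.5,-5.5,0,5]'
python3 -m jog '[0,0,0,0,5, 0,0,0,0,5, 0,0,0,0,5, 0,0,0,0,5, 0,0,0,0,5]'
python3 look.py g3 201 215 268 145 30
python3 - <<'E'
from h import *
go([.627,.241,.125])
o=status.get_obs()['eef_pos']
T=np.linspace(0,2*np.pi,73)
ring=lambda c,r,z: np.array([[c[0]+r*np.cos(t),c[1]+r*np.sin(t),z] for t in T])
p=proj('side',ring(o[:2],.024,o[2]-.0095+.003)); print('grate pred',p.min(0),p.max(0))
p=proj('side',ring((.627,.241),.030,.1)); print('bowl pred',p.min(0),p.max(0))
E
```

```text
time_s: 23.45
eef_pos: [0.626, 0.2414, 0.119]
eef_rot: [0.689, 0.154, 0.691, -0.155]
wrist_force: [-0.2, -0.9, -0.9]
opening: 0.105
time_s: 23.95
eef_pos: [0.6273, 0.2416, 0.1217]
eef_rot: [0.69, 0.154, 0.69, -0.154]
wrist_force: [0.4, 0.1, -1.6]
opening: 0.11
top crop origin 171 185 scale 6.666666666666667
side crop origin 238 115 scale 6.666666666666667
t 24.05 pos [627.1 241.6 121.5] open 0.108 F [-0.1 -0.9 -0.4] jaw 64.8 xaxis [ 0.001  0.    -1.   ] q6 -0.94 -> shift [ 120.3 -562.   -11.5] yaw 0
t 24.05 pos [627.1 241.6 121.5] open 0.108 F [-0.1 -0.9 -0.4] jaw 64.8 xaxis [ 0.001  0.    -1.   ] q6 -0.94 -> shift [-3.5 -0.6  0.1] yaw 0
grate pred [252.19310301 132.12277734] [276.91890132 146.11916293]
bowl pred [250.28001194 137.04921479] [280.82737511 154.65861634]
```

View pics/g3.png

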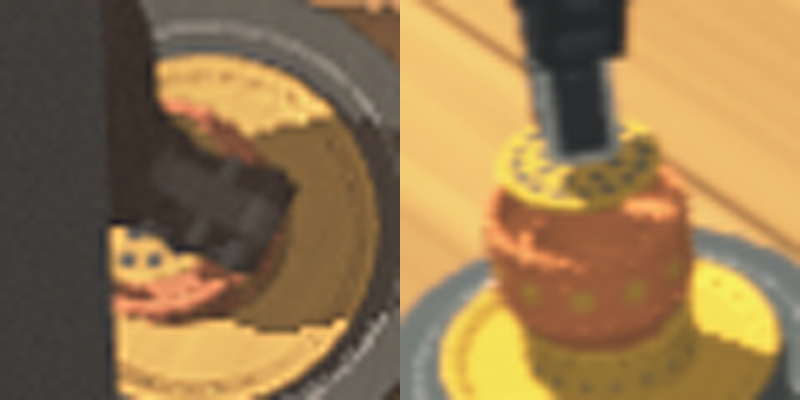

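The grate hangs level over the mouth. Its centre in the side view is (265,139.5), within about 1 mm of the bowl's axis. Lowering it.

```bash

python3 -m jog '[5,-0.5,0,0,5, 9,-0.5,0,0,5, 13,-0.5,0,0,5, 16,-0.5,0,0,5, 17,-0.5,0,0,5]'
python3 -m jog '[1,0,0,0,5, 2,0,0,0,5, 3,0,0,0,5, 4,0,0,0,5, 4,0,0,0,5]'
```

```text
time_s: 24.55
eef_pos: [0.6264, 0.241, 0.1034]
eef_rot: [0.69, 0.154, 0.69, -0.154]
wrist_force: [0.3, -0.0, -1.2]
opening: 0.109
time_s: 25.05
eef_pos: [0.6267, 0.2411, 0.1001]
eef_rot: [0.69, 0.154, 0.69, -0.154]
wrist_force: [-0.1, 0.6, -1.0]
opening: 0.105
```

```bash

python3 -m jog '[0.5,0,0,0,5, 1,0,0,0,5, 1.5,0,0,0,5, 2,0,0,0,5, 2,0,0,0,5]'
python3 -m jog '[0.4,0,0,0,5, 0.8,0,0,0,5, 1.2,0,0,0,5, 1.2,0,0,0,5, 1.2,0,0,0,5]'
```

```text
time_s: 25.55
eef_pos: [0.6267, 0.2411, 0.0981]
eef_rot: [0.69, 0.154, 0.69, -0.154]
wrist_force: [-0.6, 0.2, -1.2]
opening: 0.105
time_s: 26.05
eef_pos: [0.627, 0.2411, 0.0976]
eef_rot: [0.69, 0.154, 0.69, -0.154]
wrist_force: [-2.3, -0.9, 4.0]
opening: 0.106
```

Contact comes exactly at the seated height. Releasing and moving to the copper lid.

```bash

python3 -m jog '[-0.6,0,0,0,5, -0.6,0,0,0,15, -0.6,0,0,0,22, -0.6,0,0,0,25, -0.6,0,0,0,25]'
python3 -m jog '[-5,0,0,0,25, -15,0,0,0,25, -35,0,0,0,25, -60,0,0,0,25, -80,0,0,0,35]'
python3 - <<'E'
from h import *
go([.636,-.2375,.19])
print(proj('top',[[.636,-.2375,.006],[.636,-.2375,.053],[.636,-.2375,.046]]),proj('side',[[.636,-.2375,.006],[.636,-.2375,.053],[.636,-.2375,.046]]))
print(cast('top',[[440.8,219.8]],.006), 'knob',cast('top',[[445.4,216.4]],.053))
im=cv2.imread('pics/side0.png')[285:345,425:495]; cv2.imwrite('pics/lidside.png',cv2.resize(im,(700,600),interpolation=cv2.INTER_CUBIC))
E
```

```text
time_s: 26.55
eef_pos: [0.6267, 0.2411, 0.0974]
eef_rot: [0.69, 0.154, 0.69, -0.154]
wrist_force: [0.3, -0.8, -0.5]
opening: 0.25
time_s: 27.05
eef_pos: [0.6274, 0.2412, 0.1801]
eef_rot: [0.691, 0.155, 0.689, -0.154]
wrist_force: [0.2, 0.6, 0.8]
opening: 0.35
t 27.05 pos [627.4 241.2 180.1] open 0.35 F [0.2 0.6 0.8] jaw 64.8 xaxis [ 0.002  0.    -1.   ] q6 -0.94 -> shift [ -10.  -429.5  211.6] yaw 0
[[441.72069637 221.08972511]
 [447.87956951 216.99288578]
 [446.92505912 217.62797508]] [[459.18218978 321.49289908]
 [465.41424119 303.94563061]
 [464.44683553 306.67217079]]
[[ 0.6386626  -0.23566795]] knob [[ 0.63713557 -0.23261411]]
```

View pics/lidside.png

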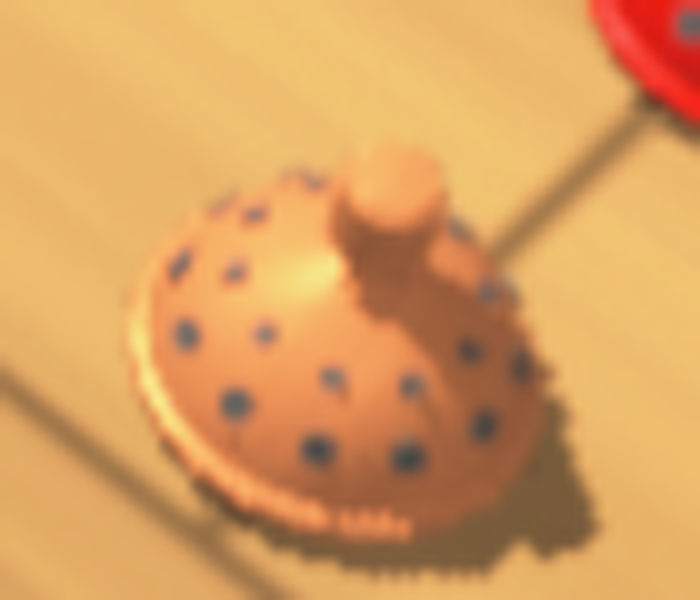

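The lid's knob top is at (464,303.5) in the side view and about (447,217.5) in the top view. That puts its axis near (0.6355, -0.237). Going there.

```bash

python3 -m jog '[0,-25,12,0,35, 0,-60,30,0,35, 0,-100,49,0,35, 0,-140,69,0,35, 0,-180,89,0,35]'
python3 -m jog '[0,-40,20,0,35, 0,-80,39,0,35, 0,-120,59,0,35, 0,-155,76,0,35, 0,-190,94,0,35]'
python3 -m jog '[0,-30,14,0,35, 10,-50,24,0,35, 35,-59,28,0,35, 65,-60,29,0,35, 85,-60,29,0,35]'
python3 -m jog '[0,0,0,0,35, 0,0,0,0,35, 0,0,0,0,35, 0,0,0,0,35, 0,0,0,0,35]'
python3 -c "
from h import *
print(cast('side',[[464.3,303.5],[463.3,302.5]],.053))
go([.6355,-.237,.036])"
```

```text
time_s: 27.55
eef_pos: [0.6309, 0.0388, 0.179]
eef_rot: [0.691, 0.154, 0.69, -0.154]
wrist_force: [0.6, 1.0, -0.1]
opening: 0.353
time_s: 28.05
eef_pos: [0.635, -0.1736, 0.179]
eef_rot: [0.691, 0.154, 0.69, -0.154]
wrist_force: [0.2, 0.3, -0.4]
opening: 0.352
time_s: 28.55
eef_pos: [0.6346, -0.238, 0.0901]
eef_rot: [0.689, 0.155, 0.691, -0.154]
wrist_force: [0.0, -0.4, -0.9]
opening: 0.352
time_s: 29.05
eef_pos: [0.6363, -0.2385, 0.094]
eef_rot: [0.691, 0.154, 0.689, -0.154]
wrist_force: [-0.6, -0.7, 0.8]
opening: 0.35
[[ 0.63544992 -0.23588024]
 [ 0.63585826 -0.23376151]]
t 29.05 pos [ 636.3 -238.5   94. ] open 0.35 F [-0.6 -0.7  0.8] jaw 64.8 xaxis [ 0.002 -0.001 -1.   ] q6 -1.66 -> shift [58.   1.  -1.5] yaw 0
```

```bash

python3 -m jog '[10,1.5,-1,0,35, 20,1.5,-1,0,35, 28,1.5,-1,0,35, 32,1.5,-1,0,35, 32,1.5,-1,0,35]'
python3 -m jog '[6,0,0,0,35, 12,0,0,0,35, 18,0,0,0,35, 23,0,0,0,35, 25,0,0,0,35]'
python3 -c "
from h import *
go([.6355,-.2365,.036])"
```

```text
time_s: 29.55
eef_pos: [0.6345, -0.2361, 0.0591]
eef_rot: [0.689, 0.155, 0.691, -0.154]
wrist_force: [0.4, -0.7, -0.2]
opening: 0.351
time_s: 30.05
eef_pos: [0.6348, -0.2362, 0.0346]
eef_rot: [0.69, 0.154, 0.69, -0.154]
wrist_force: [-0.3, -0.8, 0.4]
opening: 0.35
t 30.05 pos [ 634.8 -236.2   34.6] open 0.35 F [-0.3 -0.8  0.4] jaw 64.8 xaxis [-0.001  0.001 -1.   ] q6 -1.66 -> shift [-1.4  0.   0.8] yaw 0
```

```bash

python3 -m jog '[-1.5,0,1,0,35, -1.5,0,1,0,30, -1.5,0,1,0,25, -1.5,0,1,0,15, -1.5,0,1,0,8]'
python3 -m jog '[0,0,0,0,8, 0,0,0,0,8, 0,0,0,0,8, 0,0,0,0,8, 0,0,0,0,8]'
```

```text
time_s: 30.55
eef_pos: [0.6365, -0.237, 0.0376]
eef_rot: [0.69, 0.154, 0.69, -0.154]
wrist_force: [0.7, 1.2, 1.3]
opening: 0.155
time_s: 31.05
eef_pos: [0.6365, -0.237, 0.0375]
eef_rot: [0.69, 0.154, 0.69, -0.154]
wrist_force: [-0.1, 1.3, 5.6]
opening: 0.153
```

```bash

python3 -m jog '[-2,0,0,0,8, -8,0,0,0,8, -25,0,0,0,8, -60,0,0,0,8, -100,0,0,0,8]'
python3 -m jog '[-20,15,-7,0,8, -40,50,-25,0,8, -48,90,-44,0,8, -50,130,-64,0,8, -50,170,-84,0,8]'
python3 -m jog '[0,40,-20,0,8, 0,80,-39,0,8, 0,120,-59,0,8, 0,155,-76,0,8, 0,180,-88,0,8]'
python3 -c "
from h import *
go([.628,.2405,.17])"
```

```text
time_s: 31.55
eef_pos: [0.635, -0.2363, 0.1373]
eef_rot: [0.689, 0.155, 0.691, -0.154]
wrist_force: [1.1, 0.1, -1.6]
opening: 0.156
time_s: 32.05
eef_pos: [0.6327, -0.046, 0.1893]
eef_rot: [0.691, 0.154, 0.689, -0.154]
wrist_force: [0.4, 0.3, -1.2]
opening: 0.156
time_s: 32.55
eef_pos: [0.629, 0.1558, 0.1884]
eef_rot: [0.69, 0.154, 0.69, -0.153]
wrist_force: [-0.2, -1.7, -1.8]
opening: 0.158
t 32.55 pos [629.  155.8 188.4] open 0.158 F [-0.2 -1.7 -1.8] jaw 64.9 xaxis [ 0.001  0.    -1.   ] q6 -1.07 -> shift [ 18.4  76.2 -36.9] yaw 0
```

```bash

python3 -m jog '[0,30,-15,0,8, 0,55,-27,0,8, 0,70,-34,0,8, 0,76,-37,0,8, 0,76,-37,0,8]'
python3 -m jog '[5,0,0,0,8, 10,0,0,0,8, 14,0,0,0,8, 15,0,0,0,8, 15,0,0,0,8]'
python3 look.py l1 201 215 268 138 35
python3 - <<'E'
from h import *
go([.628,.2405,.1325])
o=status.get_obs()['eef_pos']
T=np.linspace(0,2*np.pi,73)
ring=lambda c,r,z: np.array([[c[0]+r*np.cos(t),c[1]+r*np.sin(t),z] for t in T])
p=proj('side',ring(o[:2],.032,o[2]-.0375+.0065)); print('lid flange pred',p.min(0),p.max(0))
p=proj('side',ring((.627,.241),.030,.1)); print('bowl pred',p.min(0),p.max(0))
E
```

```text
time_s: 33.05
eef_pos: [0.6284, 0.2377, 0.1874]
eef_rot: [0.69, 0.154, 0.69, -0.154]
wrist_force: [0.5, -0.2, -1.7]
opening: 0.149
time_s: 33.55
eef_pos: [0.6283, 0.2371, 0.1716]
eef_rot: [0.69, 0.154, 0.69, -0.155]
wrist_force: [-0.3, 0.2, -1.9]
opening: 0.156
top crop origin 166 180 scale 5.714285714285714
side crop origin 233 103 scale 5.714285714285714
t 33.65 pos [628.5 237.4 172.1] open 0.152 F [-0.   0.3 -2.4] jaw 64.8 xaxis [ 0. -0. -1.] q6 -0.95 -> shift [ 171.1 -558.7  -14.4] yaw 0
t 33.65 pos [628.5 237.4 172.1] open 0.152 F [-0.   0.3 -2.4] jaw 64.8 xaxis [ 0. -0. -1.] q6 -0.95 -> shift [39.6  2.6 -1.8] yaw 0
lid flange pred [247.97048446 118.85207048] [281.73397998 137.37998257]
bowl pred [250.28001194 137.04921479] [280.82737511 154.65861634]
```

View pics/l1.png

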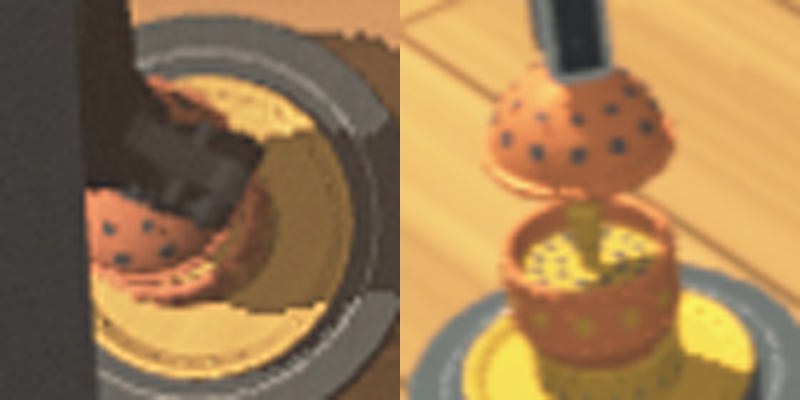

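The side view shows the grate lying level inside the bowl. The lid hangs level above it, with its centre about 2 px left of the bowl's axis. Correcting that and lowering.

```bash

python3 -m jog '[0,2.5,-0.5,0,8, 7,2.5,-0.5,0,8, 14,2.5,-0.5,0,8, 21,2.5,-0.5,0,8, 26,2.5,-0.5,0,8]'
python3 -m jog '[0,0,0,0,8, 2,0,0,0,8, 4,0,0,0,8, 6,0,0,0,8, 7,0,0,0,8]'
python3 -c "
from h import *
go([.6288,.2396,.1325])"
```

```text
time_s: 34.15
eef_pos: [0.6284, 0.2399, 0.1447]
eef_rot: [0.69, 0.154, 0.691, -0.154]
wrist_force: [1.1, 0.3, -2.0]
opening: 0.156
time_s: 34.65
eef_pos: [0.629, 0.24, 0.139]
eef_rot: [0.69, 0.154, 0.69, -0.154]
wrist_force: [-0.2, 0.2, -2.1]
opening: 0.155
t 34.65 pos [629. 240. 139.] open 0.155 F [-0.2  0.2 -2.1] jaw 64.8 xaxis [ 0. -0. -1.] q6 -0.94 -> shift [ 6.5 -0.5 -0. ] yaw 0
```

```bash

python3 -m jog '[1,0,0,0,8, 2,0,0,0,8, 3,0,0,0,8, 4,0,0,0,8, 4.5,0,0,0,8]'
python3 -m jog '[0.5,0,0,0,8, 1,0,0,0,8, 1.5,0,0,0,8, 2,0,0,0,8, 2,0,0,0,8]'
python3 -m jog '[0.3,0,0,0,8, 0.5,0,0,0,8, 0.5,0,0,0,8, 0.5,0,0,0,8, 0.5,0,0,0,8]'
```

```text
time_s: 35.15
eef_pos: [0.629, 0.24, 0.1345]
eef_rot: [0.69, 0.154, 0.69, -0.154]
wrist_force: [-0.8, -0.0, -2.5]
opening: 0.155
time_s: 35.65
eef_pos: [0.6292, 0.2401, 0.1329]
eef_rot: [0.69, 0.154, 0.69, -0.154]
wrist_force: [-0.1, -0.0, 0.2]
opening: 0.151
time_s: 36.15
eef_pos: [0.6294, 0.2401, 0.1327]
eef_rot: [0.69, 0.154, 0.69, -0.154]
wrist_force: [-1.7, -0.3, 4.2]
opening: 0.152
```

Contact comes at 132.7 mm against 132.5 expected, so the lid is home. Releasing, rising and checking.

```bash

python3 -m jog '[-0.7,0,0,0,8, -0.7,0,0,0,20, -0.7,0,0,0,30, -0.7,0,0,0,40, -0.7,0,0,0,40]'
python3 -m jog '[-5,0,0,0,40, -15,0,0,0,40, -35,0,0,0,40, -60,0,0,0,40, -90,0,0,0,40]'
python3 -m jog '[-5,-40,-20,0,40, -5,-80,-40,0,40, -5,-120,-60,0,40, -5,-160,-80,0,40, -5,-200,-100,0,40]'
python3 -m jog '[0,0,0,0,40, 0,0,0,0,40, 0,0,0,0,40, 0,0,0,0,40, 0,0,0,0,40]'
python3 look.py f1 201 215 268 150 50
```

```text
time_s: 36.65
eef_pos: [0.6289, 0.24, 0.1325]
eef_rot: [0.69, 0.154, 0.69, -0.154]
wrist_force: [-0.5, 0.4, 0.7]
opening: 0.395
time_s: 37.15
eef_pos: [0.6286, 0.24, 0.2237]
eef_rot: [0.69, 0.154, 0.69, -0.154]
wrist_force: [0.7, 0.3, 0.2]
opening: 0.4
time_s: 37.65
eef_pos: [0.4523, 0.1008, 0.2288]
eef_rot: [0.691, 0.154, 0.689, -0.154]
wrist_force: [-0.1, -0.2, 1.2]
opening: 0.4
time_s: 38.15
eef_pos: [0.4541, 0.1021, 0.2278]
eef_rot: [0.69, 0.154, 0.69, -0.154]
wrist_force: [0.0, -0.1, 0.1]
opening: 0.398
top crop origin 151 165 scale 4.0
side crop origin 218 100 scale 4.0
t 38.25 pos [453.7 102.  227.6] open 0.398 F [-0.3 -0.5 -0.6] jaw 64.8 xaxis [-0.001  0.    -1.   ] q6 -1.17 -> shift [ 226.6 -361.8   85.9] yaw 0
```

View pics/f1.png

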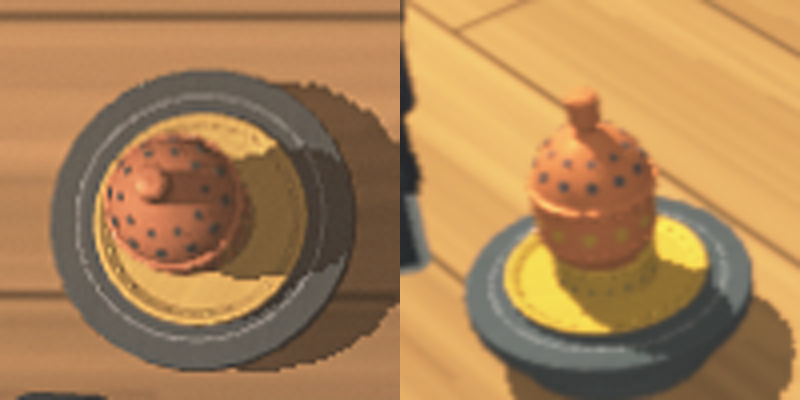

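The burner stands assembled and level. The lid's flange is flush on the rim in both views, with the knob at (189,211) in the top view and (264,127) in the side view. The arm is clear of everything, so I'm handing in.

```bash
python3 -c "
from bench import hand_in; print(hand_in())"
```

```text
the job is handed in; nothing more can be done
None
```

The incense burner is assembled on the turntable and handed in at about 38 s of the 120 s allowed; the hand-in gives no verdict. I placed the saucer, bowl, grate and lid one at a time, lowering each gently before letting go.

- **Seating:** each part met resistance within about 0.2 mm of its computed seated height: saucer 42.0 mm, bowl 69.8 mm, grate 97.6 mm, lid 132.7 mm (tool-tip heights). The last pictures show the stack upright, with the lid flange flush on the bowl rim and the arm clear of it.
- **Centring:** the saucer measured within about 2 mm of the turntable's centre. The bowl is about 2–3 mm off the saucer's axis, where 8 mm is allowed. Just before lowering, the grate was about 1 mm off the bowl's axis; the lid was about 2 px off in the side view and I corrected it.
- **Disagreements:** the two cameras differed by about 1–2 px (2–4 mm) on several parts. One colour-mask measurement of the bowl was spoiled by shadow, so I used the rim edges read from the pictures instead.
- **Bystanders:** the tool never touched the hammer, punch block or pitch bowl. I did not re-measure where they stand at the end.

I viewed 14 pictures.

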